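# Seal the filler tub

### The job

The lid of the white tub of wood filler has only been laid on, and all four sections of its rim still stand up. Press each section down with the fingertips until it clicks and stays down level, all the way round, so that the filler does not dry out. Only press: do not lift or tip the tub or push it from its place, and leave the things around it alone.

Things in the scene. Friction and masses are not known exactly. Their poses are not given: they have to be found in the camera images.
- tub: White round tub with a grey lid, loose on the bench, 0.9 kg, 160 mm across at the lid, 133 at the foot. Origin: centre of underside; z up. Lid middle: a fixed recessed panel 121 mm across, 98 mm up. Round it the lid rim, 19 mm wide (61 to 80 mm from the axis), slotted into four equal sections with middles on the tub's +x (section 0), +y (1), -x (2), -y (3). A wire handle hangs at +x, below the rim.
- rim0_top (a point): Where to press rim section 0: on its top, half-way along it and half-way across its 19 mm width, 68 to 70 mm from the tub's axis; moves with it. 115 mm above the bench while up (sloping up outward by 14 degrees), 108 mm and level when shut. Takes up to about 10 N straight down; about two thirds of the way it snaps over the tub's bead and stays; released before, it springs up. Hard stop when shut.
- rim1_top (a point): Where to press rim section 1: on its top, half-way along it and half-way across its 19 mm width, 68 to 70 mm from the tub's axis; moves with it. 115 mm above the bench while up (sloping up outward by 14 degrees), 108 mm and level when shut. Takes up to about 10 N straight down; about two thirds of the way it snaps over the tub's bead and stays; released before, it springs up. Hard stop when shut.
- rim2_top (a point): Where to press rim section 2: on its top, half-way along it and half-way across its 19 mm width, 68 to 70 mm from the tub's axis; moves with it. 115 mm above the bench while up (sloping up outward by 14 degrees), 108 mm and level when shut. Takes up to about 10 N straight down; about two thirds of the way it snaps over the tub's bead and stays; released before, it springs up. Hard stop when shut.
- rim3_top (a point): Where to press rim section 3: on its top, half-way along it and half-way across its 19 mm width, 68 to 70 mm from the tub's axis; moves with it. 115 mm above the bench while up (sloping up outward by 14 degrees), 108 mm and level when shut. Takes up to about 10 N straight down; about two thirds of the way it snaps over the tub's bead and stays; released before, it springs up. Hard stop when shut.
- rim0 (a joint): Angle of rim section 0 (rad): 0 standing up, 0.24 pressed fully down; it clicks at about 0.16 and then rests by itself at 0.23 to 0.24.
- rim1 (a joint): Angle of rim section 1 (rad): 0 standing up, 0.24 pressed fully down; it clicks at about 0.16 and then rests by itself at 0.23 to 0.24.
- rim2 (a joint): Angle of rim section 2 (rad): 0 standing up, 0.24 pressed fully down; it clicks at about 0.16 and then rests by itself at 0.23 to 0.24.
- rim3 (a joint): Angle of rim section 3 (rad): 0 standing up, 0.24 pressed fully down; it clicks at about 0.16 and then rests by itself at 0.23 to 0.24.
- tape_measure: Yellow tape measure, 37x81x62 mm, loose on the bench behind the tub; not to be disturbed. Origin: centre of its underside.
- sanding_block: Brown sanding block, 64x111x30 mm, loose on the bench to the right of the tub; not to be disturbed. Origin: centre of its underside.
- offcut2: Dark wood offcut, 60x100x26 mm, loose on the bench to the front right of the tub; not to be disturbed. Origin: centre of its underside.

How it is judged:
By the outcome, as a careful person would: the job done as asked, in the order asked, and still so for the second after the job is handed in, with the robot touching nothing.
It also fails if it takes over 45 s, if anything falls off the work surface, if the arm or the gripper's body presses on something with over 40 N, if the wrist force passes 120 N, or if a joint passes its speed limit or range.

### The arm

A 6-joint arm with a two-finger parallel gripper is mounted at the origin on a cart in front of the work surface, level with it; the furniture and walls round the work are solid. World frame = base frame: x ahead of the robot, y to its left, z up, the work surface at z = 0. Lengths are in mm, angles in rad, forces in N, time in s.
With the tool pointing down it reaches from about 400 to 925 mm from the base axis. Payload 12.5 kg.
Tool frame: the origin (TCP) lies at the centre of the arm's flange, where the gripper is bolted on; the fingertips stand 190 mm ahead of it and the grasp point (between the pads) lies 171 mm ahead of it; z points along the fingers, y is the line along which they close (so a half turn about z gives the same grasp; the last joint's range is limited). The gripper opens to 95 mm and grips with 3 to 60 N. Pads are 20 mm wide; open, the fingers measure 119 mm over their backs; the gripper's body (75 mm by 180 mm) begins 59 mm behind the grasp point.
Start: joints at [-1.416, 0.491, 1.559, -0, 1.092, -0.106], TCP at [161.178, -603.86, 404.761] pointing down, gripper open.
Joint ranges: [-3.1, 3.1], [-0.84, 2.19], [0.05, 2.79], [-1.13, 4.28], [0.06, 2.93], [-2.69, 2.69]. Speed limits (rad/s): [2.22, 2.22, 2.79, 3.14, 3.14, 3.14].

### API

Orientations are given as [roll, pitch, yaw] about the fixed x, y, z axes, in that order (R = Rz(yaw) Ry(pitch) Rx(roll)).
In Python, from cell import env, read_camera, search_frame, cut_out gives the robot as it stands. The module is installed in compiled form; this text tells all that it offers.
- The arm moves only by the tool move_arm, never from a script. Its argument "commands" is a list of rows, each a list of 3 entries, a list of its own where there are three numbers: the shift along the world's x, y, z normalised to -1 to 1, where 1 is 0.03 m, then the turn about the world's z normalised to -1 to 1, where 1 is 0.08 rad, then the opening, from -1 (shut) to 1 (fully open), so that 0 is half open. A call has 1 to 20 rows; each row shifts and turns the commanded pose from where the row before left it; what a row does not reach is not made up. A row lasts 1/12 s, in which the tool goes at most 41.7 mm and 7.16 degrees, less where a joint would pass 70% of its speed; a pose out of reach is approached as far as the arm can. A call with a number of a shift or a turn outside -1 to 1 is refused whole. A call with a gripper value outside its range is refused whole. The fingers move at their own pace and stop on an object; the grip force is fixed at half the most. Time passes only in rows, so rows that do not move let the fingers close. It gives the time, the measured TCP pose, the force, the opening and the grip force at its end, in the units of the state.
- env.state(): the state, without advancing time (a new reading comes with each control period).
- read_camera(name): name is "side" or "top"; returns a dict with "image" (384x512x3 uint8, red, green, blue), "fx", "fy", "cx", "cy" (pixels), "rvec" (rotation vector, rad) and "tvec" (3), from world to camera coordinates, as OpenCV has them. Camera axes: x right, y down, z forward; pixel columns grow to the right and rows downward; lengths in mm; the calibration is good to about 2 mm. A picture is of the moment at which its call begins. There is no depth.
- env.job_done(): hands the job in; it is judged then, once.
Trained networks look in a picture, given as the dict that the camera call returned (one of the last four; its "shot" number tells which), for a name from the list of things; names that differ only in an ending like _2 or _b are one class to them, and where a whole thing is asked for, a point or a joint stands for the part that bears it (a point fixed in the world has none). Each returns a list of dicts, best first, with "confidence" (0 to 1); they miss things now and then, are a little off and sometimes report something else, mostly with a low value. They report only what shows in the picture. A call takes as long as a camera call.
- search_frame(thing, picture): "at" ([column, row] in pixels, amid what is visible of it).
- cut_out(thing, picture): "region" (384x512 bool, what is visible of it) and "at" ([column, row] in pixels, amid what is visible of it).
The state is a dict: "t": time; "joints": joint angles; "qvel": joint speeds; "tau": joint torques, N m; "eef_pos": TCP position; "tcp_rot": TCP orientation; "ft_force": force on the tool from outside, world axes, zero at the start; "moment": the same for the moment, N m; "opening": opening from 0.0 (shut) to 1.0 (fully open); "grip_force": force on a finger pad.
Only numpy, scipy, OpenCV 4.12 (cv2) and the standard library are available. Lean on these libraries where they do the work, as an engineer would, in place of code of your own. Each camera call takes 0.05 s, during which the arm holds its last target. There are 200 camera calls.

## Working session

There is one attempt and no reset: what is moved stays moved. The work goes in short steps, Python scripts to look and compute and a tool call to move; the robot and the scene stay as the last step left them, time stands still between calls to the robot, and variables do not carry over. Pictures are saved under pics/ and viewed, at most 10 in all, crops included, and the job is handed in when it is done.

Besides the shell and the picture viewer there is one more tool, called after ">>>" in YAML: its name, and indented under it one key for each argument. move_arm: Moves the arm, as the interface text tells. Its arguments: {"type":"object","properties":{"commands":{"type":"array","items":{"type":"array"}}},"required":["commands"]}

```bash
mkdir -p pics; cat > h.py <<'E'
import numpy as np, cv2
from cell import env, read_camera, search_frame, cut_out
def ray(p,uv):
    R=cv2.Rodrigues(np.array(p["rvec"],float))[0]; t=np.array(p["tvec"],float).ravel()
    d=R.T@np.array([(uv[0]-p["cx"])/p["fx"],(uv[1]-p["cy"])/p["fy"],1.]); return -R.T@t,d
def atz(p,uv,z):
    c,d=ray(p,uv); return c+d*(z-c[2])/d[2]
def proj(p,X):
    K=np.array([[p["fx"],0,p["cx"]],[0,p["fy"],p["cy"]],[0,0,1.]])
    return cv2.projectPoints(np.array(X,float).reshape(-1,1,3),np.array(p["rvec"],float),np.array(p["tvec"],float),K,None)[0].reshape(-1,2)
def save(p,n): cv2.imwrite("pics/"+n,np.ascontiguousarray(p["image"][:,:,::-1]))
E
python3 - <<'E'
from h import *
for n in("top","side"):
    p=read_camera(n); save(p,n+"0.png"); print(n,ray(p,(256,192)))
    for th in["tub","rim0_top","rim1_top","rim2_top","rim3_top","tape_measure","sanding_block","offcut2"]:
        r=search_frame(th,p)
        for o in r[:2 if th[0]!='r' else 5]: print(th,np.round(o["at"],1),round(o["confidence"],2),np.round(atz(p,o["at"],115 if th[0]=='r' else 98 if th=="tub" else 30)))
    c=cut_out("tub",p)
    if c: cv2.imwrite(f"pics/{n}m.png",c[0]["region"].astype(np.uint8)*255)
s=env.state();print({k:np.round(v,3) for k,v in s.items()})
E
```

```text
top (array([ 436.4334594 ,  -12.87613791, 1127.56859886]), array([ 0.09721695,  0.02547265, -0.99499844]))
tub [210.  192.2] 0.55 [535. 142.  98.]
rim0_top [232.7 196.3] 0.88 [523.  77. 115.]
rim1_top [214.7 169.4] 0.56 [597. 128. 115.]
rim1_top [183.5 143.4] 0.31 [670. 218. 115.]
rim2_top [185.6 183.2] 0.68 [558. 208. 115.]
rim2_top [215.2 168.9] 0.55 [599. 127. 115.]
rim3_top [201.8 214.4] 0.67 [472. 161. 115.]
rim3_top [331.3 243.1] 0.48 [ 399. -191.  115.]
tape_measure [185.8 141.7] 0.89 [695. 230.  30.]
tape_measure [343.5 203.9] 0.65 [ 511. -243.   30.]
sanding_block [342. 204.] 0.94 [ 510. -239.   30.]
offcut2 [329.3 243.6] 0.6 [ 394. -201.   30.]
side (array([427.62254997, 865.83884661, 728.92183852]), array([ 0.10690104, -0.80754806, -0.58007983]))
tub [252.3 241.9] 0.86 [530. 176.  98.]
rim0_top [260.2 214. ] 0.69 [521.  98. 115.]
rim0_top [225.5 218. ] 0.23 [599. 120. 115.]
rim1_top [222.6 220.4] 0.81 [604. 129. 115.]
rim1_top [274.7 241. ] 0.42 [480. 187. 115.]
rim2_top [239.7 248.3] 0.61 [551. 217. 115.]
rim3_top [275.9 238.6] 0.92 [478. 179. 115.]
tape_measure [176.1 278.6] 0.68 [694. 237.  30.]
sanding_block [272.6 170.5] 0.83 [ 519. -224.   30.]
offcut2 [315.5 178.9] 0.91 [ 389. -189.   30.]
{'t': np.float64(1.0), 'joints': array([-1.416,  0.491,  1.559,  0.   ,  1.092, -0.106]), 'qvel': array([-0.001, -0.001, -0.001, -0.001, -0.001,  0.002]), 'tau': array([ 1.0000e-03, -6.1248e+01, -2.5844e+01,  6.9000e-02,  4.5000e-02,
        0.0000e+00]), 'eef_pos': array([ 161.178, -603.853,  404.765]), 'tcp_rot': array([ 3.141, -0.   ,  0.261]), 'ft_force': array([ 0.477, -0.917,  0.631]), 'moment': array([-0.008, -0.018, -0.017]), 'grip_force': np.float64(0.0), 'opening': np.float64(1.004)}
```

```bash
python3 - <<'E'
import cv2,numpy as np
a=cv2.imread("pics/top0.png")[120:270,130:380];b=cv2.imread("pics/side0.png")[140:310,150:350]
a=cv2.resize(a,None,fx=1.6*2,fy=1.6*2,interpolation=2)[:, :800]
cv2.imwrite("pics/a.png",a);cv2.imwrite("pics/b.png",cv2.resize(b,None,fx=3.5,fy=3.5,interpolation=2))
E
```

```text
(no output)
```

View pics/a.png

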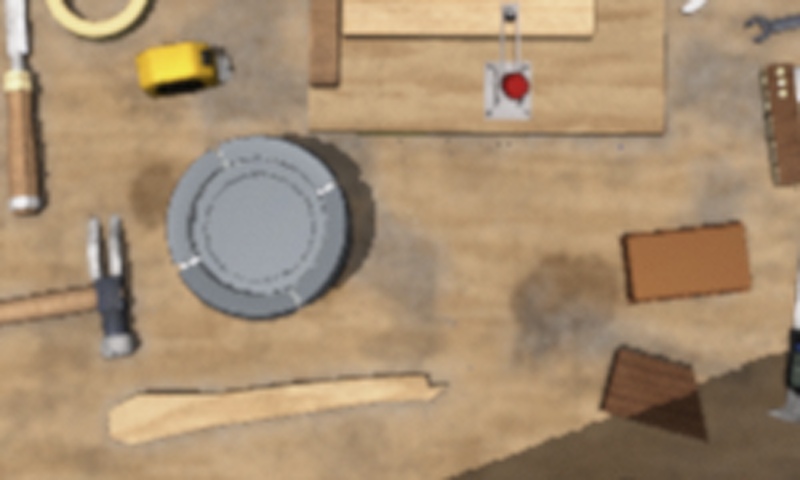

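View pics/b.png

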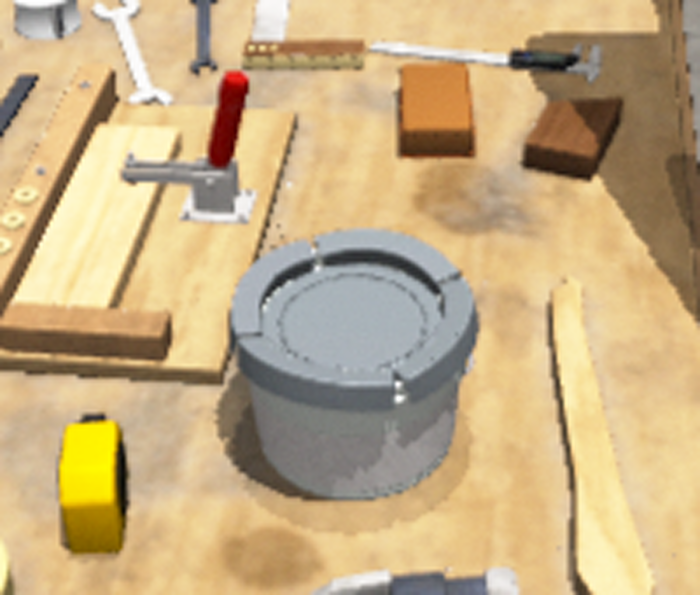

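```bash
python3 - <<'E'
from h import *
from scipy.optimize import least_squares
T=read_camera("top");S=read_camera("side")
sl={"T":[(223,158),(326,188),(297,298),(188,265)],"S":[(318,257),(455,277),(398,385),(243,333)]}
t=[(130+u/3.2,120+v/3.2) for u,v in sl["T"]]; s=[(150+u/3.5,140+v/3.5) for u,v in sl["S"]]
for p,q in((T,t),(S,s)):
    X=np.array([atz(p,u,113) for u in q]); print(np.round(X[:,:2]), "c",np.round(X.mean(0),1), np.round(np.degrees(np.arctan2(*(X-X.mean(0))[:,1::-1].T)),0), np.round(np.linalg.norm((X-X.mean(0))[:,:2],axis=1)))
# silhouette fit: model = outer circle r80 at z 117 & z~95, foot
a=np.linspace(0,2*np.pi,120,endpoint=False)
def sil(p,c):
    P=np.vstack([np.c_[c[0]+r*np.cos(a),c[1]+r*np.sin(a),0*a+z] for r,z in((80,117),(80,97),(66.5,0))])
    return cv2.convexHull(proj(p,P).astype(np.float32))
for nm,p in(("top",T),("side",S)):
    m=cv2.imread(f"pics/{nm}m.png",0)>0
    M=cv2.moments(m.astype(np.uint8),True); obs=np.array([M["m10"]/M["m00"],M["m01"]/M["m00"]])
    def f(c):
        k=cv2.moments(sil(p,c)); return np.array([k["m10"]/k["m00"],k["m01"]/k["m00"]])-obs
    r=least_squares(f,[537,143],diff_step=1e-3); print(nm,np.round(r.x,1),M["m00"],cv2.contourArea(sil(p,r.x)))
E
```

```text
[[597. 170.]
 [572.  80.]
 [477. 103.]
 [504. 198.]] c [537.4 138.  113. ] [  28.  -59. -150.  119.] [68. 67. 70. 69.]
[[566.  97.]
 [474. 110.]
 [501. 215.]
 [602. 177.]] c [535.7 149.9 113. ] [ -60. -147.  118.   23.] [61. 74. 74. 72.]
top [537.1 139.6] 2674.0 2669.1753985180985
side [539.  141.9] 4464.0 4590.735482397256
```

>>> move_arm:
  commands:
    - [[0.9,1,0],0,-1]
    - [[0.9,1,0],0,-1]
    - [[0.9,1,0],0,-1]
    - [[0.9,1,0],0,-1]
    - [[0.9,1,0],0,-1]
    - [[0.9,1,0],0,-1]
    - [[0.9,1,0],0,-1]
    - [[0.9,1,0],0,-1]
    - [[0.9,1,0],0,-1]
    - [[0.9,1,0],0,-1]
    - [[0.3,1,0],0,-1]
    - [[0.3,1,0],0,-1]
    - [[0.3,1,0],0,-1]
    - [[0.3,1,0],0,-1]
    - [[0.3,1,0],0,-1]
    - [[0.3,1,0],0,-1]
    - [[0.3,1,0],0,-1]
    - [[0.3,1,0],0,-1]
    - [[0.3,1,0],0,-1]
    - [[0.3,1,0],0,-1]

```text
t: 2.77
eef_pos: [521.4, -2.3, 404.9]
tcp_rot: [3.141, -0.0, 0.261]
ft_force: [0.4, -0.7, -0.2]
opening: 0.005
grip_force: 0.0
```

>>> move_arm:
  commands:
    - [[0,0.8,-0.5],0,-1]
    - [[0,0.9,-0.7],0,-1]
    - [[-0.05,0.8,-0.8],0,-1]
    - [[0,0,-0.8],0,-1]
    - [[0,0,0],0,-1]
    - [[0,0,0],0,-1]

```text
t: 3.27
eef_pos: [519.8, 71.2, 320.5]
tcp_rot: [-3.141, 0.002, 0.261]
ft_force: [-0.4, -1.5, 0.1]
opening: 0.004
grip_force: 0.0
```

```bash
python3 - <<'E'
from h import *
out=[]
for n,(x0,y0) in(("top",(150,120)),("side",(170,150))):
    p=read_camera(n); im=np.ascontiguousarray(p["image"][:,:,::-1])
    c=np.array([538,140]); k=5
    im=cv2.resize(im[y0:y0+120,x0:x0+110] if n=="side" else im[y0:y0+120,x0:x0+110],None,fx=3.6,fy=3.6,interpolation=2)
    a=np.radians([-105,-15,75,165])
    for r,z,col in((69,115,(0,0,255)),(0,98,(0,255,0))):
        for q in proj(p,np.c_[c[0]+r*np.cos(a),c[1]+r*np.sin(a),0*a+z]): cv2.circle(im,tuple(int(v) for v in (q-[x0,y0])*3.6),2,col,-1)
    out.append(im)
cv2.imwrite("pics/c.png",np.hstack(out))
E
```

```text
(no output)
```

View pics/c.png

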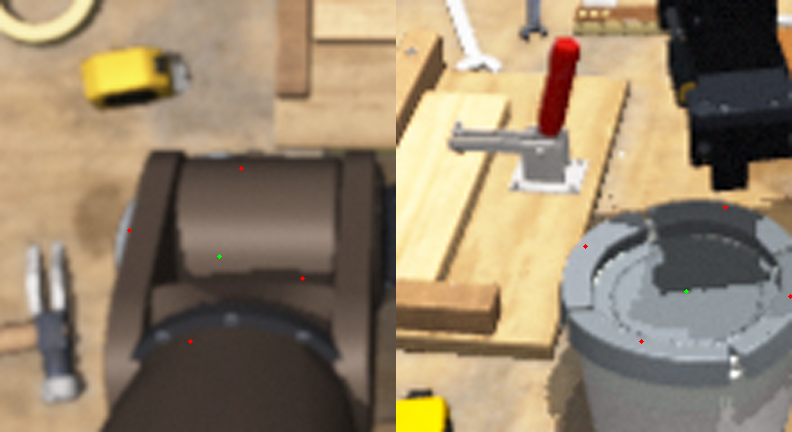

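The overlay in the side view puts the four target points (right panel: about 725,207; 585,246; 641,341; 790,296) on the rim mid-sections, and the closed fingertips sit above section 0. I'll press it now.

>>> move_arm:
  commands:
    - [[0,0.05,-0.3],0,-1]
    - [[0,0,-0.15],0,-1]
    - [[0,0,-0.1],0,-1]
    - [[0,0,-0.1],0,-1]
    - [[0,0,-0.08],0,-1]
    - [[0,0,0],0,-1]
    - [[0,0,0],0,-1]

```text
t: 3.95
eef_pos: [519.7, 72.6, 298.8]
tcp_rot: [-3.141, 0.0, 0.261]
ft_force: [0.2, -0.1, 0.2]
opening: 0.009
grip_force: 0.0
```

Fingertips are at about 108.8 mm with almost no force, so the section may already have snapped. I'll go a little further to reach the hard stop.

>>> move_arm:
  commands:
    - [[0,0,-0.05],0,-1]
    - [[0,0,-0.03],0,-1]
    - [[0,0,0],0,-1]

```text
t: 4.2
eef_pos: [519.6, 72.6, 297.7]
tcp_rot: [3.141, -0.001, 0.261]
ft_force: [-4.4, -2.8, 17.7]
opening: 0.006
grip_force: 8.8
```

Firm stop at 107.7 mm with 18 N, so section 0 is shut. Next I'll lift and go over section 1 at (605, 122).

>>> move_arm:
  commands:
    - [[0,0,0.4],0,-1]
    - [[0,0,0.5],0,-1]
    - [[0.7,0.4,0],0,-1]
    - [[0.8,0.5,0],0,-1]
    - [[0.8,0.5,0],0,-1]
    - [[0.55,0.25,0],0,-1]
    - [[0,0,0],0,-1]
    - [[0,0,0],0,-1]

```text
t: 4.87
eef_pos: [605.2, 122.5, 322.9]
tcp_rot: [-3.142, 0.001, 0.262]
ft_force: [-0.8, 0.2, -0.2]
opening: 0.003
grip_force: 0.0
```

>>> move_arm:
  commands:
    - [[0,0,-0.2],0,-1]
    - [[0,0,-0.15],0,-1]
    - [[0,0,-0.1],0,-1]
    - [[0,0,-0.1],0,-1]
    - [[0,0,-0.1],0,-1]
    - [[0,0,-0.1],0,-1]
    - [[0,0,-0.08],0,-1]
    - [[0,0,0],0,-1]
    - [[0,0,0],0,-1]

```text
t: 5.62
eef_pos: [605.1, 122.1, 298.5]
tcp_rot: [-3.142, 0.0, 0.261]
ft_force: [2.2, 0.0, 2.1]
opening: 0.006
grip_force: 0.6
```

>>> move_arm:
  commands:
    - [[0,0,-0.04],0,-1]
    - [[0,0,-0.02],0,-1]
    - [[0,0,0],0,-1]

```text
t: 5.87
eef_pos: [605.1, 122.1, 297.9]
tcp_rot: [3.141, -0.001, 0.261]
ft_force: [-3.7, -1.6, 12.9]
opening: 0.003
grip_force: 6.5
```

Section 1 also reached its stop. Next is section 2 at (556, 207).

>>> move_arm:
  commands:
    - [[0,0,0.4],0,-1]
    - [[0,0,0.5],0,-1]
    - [[-0.4,0.7,0],0,-1]
    - [[-0.5,0.8,0],0,-1]
    - [[-0.5,0.8,0],0,-1]
    - [[-0.25,0.55,0],0,-1]
    - [[0,0,0],0,-1]
    - [[0,0,0],0,-1]

```text
t: 6.53
eef_pos: [555.3, 208.3, 324.0]
tcp_rot: [3.142, 0.0, 0.263]
ft_force: [1.1, -0.3, -0.9]
opening: 0.001
grip_force: 0.0
```

>>> move_arm:
  commands:
    - [[0,0,-0.2],0,-1]
    - [[0,0,-0.15],0,-1]
    - [[0,0,-0.1],0,-1]
    - [[0,0,-0.1],0,-1]
    - [[0,0,-0.1],0,-1]
    - [[0,0,-0.1],0,-1]
    - [[0,0,-0.08],0,-1]
    - [[0,0,0],0,-1]
    - [[0,0,0],0,-1]

```text
t: 7.28
eef_pos: [555.7, 207.5, 298.6]
tcp_rot: [3.141, 0.001, 0.261]
ft_force: [0.2, -0.2, 0.1]
opening: 0.004
grip_force: 0.0
```

>>> move_arm:
  commands:
    - [[0,0,-0.04],0,-1]
    - [[0,0,-0.03],0,-1]
    - [[0,0,0],0,-1]

```text
t: 7.53
eef_pos: [555.6, 207.6, 298.0]
tcp_rot: [3.141, -0.001, 0.261]
ft_force: [-3.9, -0.6, 14.0]
opening: 0.004
grip_force: 6.7
```

Section 2 reached its stop. Last is section 3 at (471, 158).

>>> move_arm:
  commands:
    - [[0,0,0.4],0,-1]
    - [[0,0,0.5],0,-1]
    - [[-0.7,-0.4,0],0,-1]
    - [[-0.8,-0.5,0],0,-1]
    - [[-0.8,-0.5,0],0,-1]
    - [[-0.5,-0.25,0],0,-1]
    - [[0,0,0],0,-1]
    - [[0,0,0],0,-1]

```text
t: 8.2
eef_pos: [471.7, 158.0, 324.2]
tcp_rot: [3.141, -0.001, 0.26]
ft_force: [-0.3, -0.7, 0.5]
opening: 0.003
grip_force: 0.0
```

>>> move_arm:
  commands:
    - [[0,0,-0.2],0,-1]
    - [[0,0,-0.15],0,-1]
    - [[0,0,-0.1],0,-1]
    - [[0,0,-0.1],0,-1]
    - [[0,0,-0.1],0,-1]
    - [[0,0,-0.1],0,-1]
    - [[0,0,-0.08],0,-1]
    - [[0,0,0],0,-1]
    - [[0,0,0],0,-1]

```text
t: 8.95
eef_pos: [471.8, 158.2, 298.7]
tcp_rot: [3.141, -0.0, 0.261]
ft_force: [0.0, -0.3, 0.1]
opening: 0.002
grip_force: 0.0
```

>>> move_arm:
  commands:
    - [[0,0,-0.04],0,-1]
    - [[0,0,-0.03],0,-1]
    - [[0,0,0],0,-1]

```text
t: 9.2
eef_pos: [471.7, 158.2, 297.8]
tcp_rot: [3.141, -0.001, 0.261]
ft_force: [-5.7, -1.0, 17.0]
opening: 0.003
grip_force: 8.7
```

>>> move_arm:
  commands:
    - [[0,0,0.4],0,-1]
    - [[0,0,0.8],0,-1]
    - [[0,0,1],0,-1]
    - [[0,0,1],0,-1]
    - [[0.2,-0.9,0.3],0,-1]
    - [[0.2,-1,0],0,-1]
    - [[0.2,-1,0],0,-1]
    - [[0.2,-1,0],0,-1]
    - [[0.2,-1,0],0,-1]
    - [[0.2,-1,0],0,-1]
    - [[0.2,-1,0],0,-1]
    - [[0.2,-1,0],0,-1]
    - [[0,-1,0],0,-1]
    - [[0,-1,0],0,-1]
    - [[0,0,0],0,-1]
    - [[0,0,0],0,-1]

```text
t: 10.53
eef_pos: [519.6, -140.2, 401.5]
tcp_rot: [3.142, 0.0, 0.258]
ft_force: [-0.0, -0.3, 0.4]
opening: 0.006
grip_force: 0.0
```

```bash
python3 - <<'E'
from h import *
out=[]
for n,(x0,y0) in(("top",(150,120)),("side",(190,180))):
    p=read_camera(n); save(p,n+"1.png")
    out.append(cv2.resize(np.ascontiguousarray(p["image"][y0:y0+110,x0:x0+100,::-1]),None,fx=4,fy=4,interpolation=2))
    c=cut_out("tub",p); m=cv2.imread(f"pics/{n}m.png",0)>0
    if c: print(n,np.array(np.nonzero(m)).mean(1),np.array(np.nonzero(c[0]["region"])).mean(1),m.sum(),c[0]["region"].sum())
    for th in("tape_measure","sanding_block","offcut2"):
        r=search_frame(th,p)
        if r: print(th,np.round(r[0]["at"],1),round(r[0]["confidence"],2))
cv2.imwrite("pics/d.png",np.hstack(out))
E
```

```text
top [191.28571429 210.25953628] [191.13320388 209.90912621] 2674 2575
tape_measure [182.8 144.1] 0.87
sanding_block [231.3 198.7] 0.62
offcut2 [216.4 166.9] 0.5
side [241.84431004 250.54793907] [242.78860251 250.70749586] 4464 4229
tape_measure [174.2 276.8] 0.68
sanding_block [272.5 172.2] 0.68
offcut2 [316.6 175.5] 0.6
```

View pics/d.png

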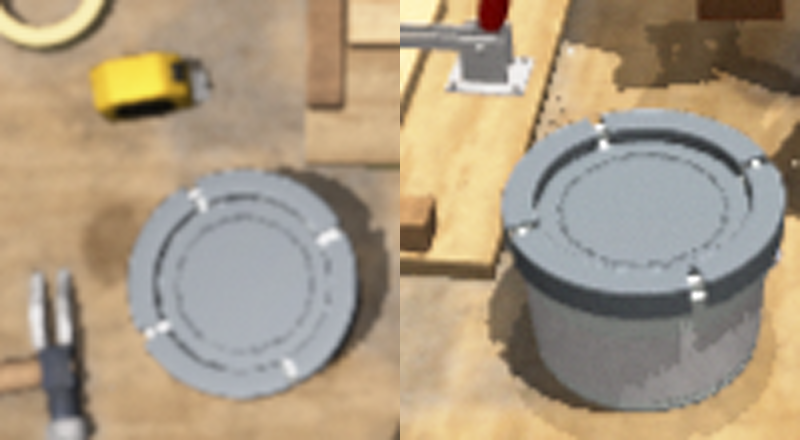

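All four sections look level and evenly shaded, with the gaps at right panel 601,137; 757,163; 697,285; 520,230. The tub and the tape measure haven't moved, so I'm handing in.

```bash
python3 -c "
from cell import env
print(env.job_done())"
```

```text
the job is handed in; nothing more can be done
None
```

All four rim sections were pressed down to their hard stop and look level in the final pictures, with the tub still in place and nothing around it touched; the job was handed in about 10 s into the 45 s limit, and no verdict came back.

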